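Park the green airing wheel over its slot

TASK

In the cigar ageing room two airing wheels are turning on their housings. Slow the green wheel by touch until it stands still with its yellow-framed hole over the slot marked by two white bars on its housing, then let go so that it stays there. Do not touch the red wheel: leave it turning.

Things in the scene. Friction and masses are not known exactly. Their poses are not given: they have to be found in the camera images.
- green_wheel: Green wheel 200 mm across, 10 mm thick, turning by itself anticlockwise (from above), from rest up to 0.3 to 1.1 rad/s, unevenly. Origin: on the axle at the underside, 80 mm up; z: the axle, leaning 0.14 rad; flat top face at z = 10 mm, 6 mm higher at the hub (36 mm across) and at a brass stud 62 mm out, 90 deg ahead of the hole. A press of a few N stops it; stopped within 40 deg of the slot it stays.
- green_hole (a point): Centre of the yellow-framed window, about 40 by 35 mm, cut through the green wheel; at the level of its top face, 61 mm from the axle on the wheel's own +x axis; it goes round with the wheel.
- green_slot (a point): Fixed point over the housing's slot: a dark radial slot 36 mm wide between two white bars, 38 to 124 mm from the axle, seen beyond the wheel's rim (the wooden housing is 250 mm across). The point is 61 mm from the axle at the level of the wheel's top face, where the hole's centre comes when it is over the slot.
- red_wheel: The same kind of wheel, but red, turning on the other housing: not to be touched. Origin and axes as for the green wheel, 200 mm across, 80 mm above the table.

How it is judged:
At the end, for the whole second after the job is handed in: The green wheel stands still (under 0.03 rad/s) with the centre of its hole within 16 mm (about 15 degrees) of the point over the slot, and the red wheel is still turning (over 0.1 rad/s) (distance between green_hole and green_slot below 0.016 m and angular speed of green_wheel below 0.03 rad/s and angular speed of red_wheel above 0.1 rad/s); the robot touches nothing.
It fails at once if the red wheel was touched (contact force between red_wheel and the fingers above 0.5 N or contact force between red_wheel and the arm above 0.5 N).
It also fails if it takes over 48 s, if anything falls off the work surface, if the arm or the gripper's body presses on something with over 40 N, if the wrist force passes 120 N, or if a joint passes its speed limit or range.

ROBOT

A 6-joint arm with a two-finger parallel gripper is mounted at the origin on the work surface. World frame = base frame: x ahead of the robot, y to its left, z up, the work surface at z = 0. Lengths are in m, angles in rad, forces in N, time in s.
With the tool pointing down it reaches from about 0.375 to 0.975 m from the base axis. Payload 3.8 kg.
Tool frame: the origin (TCP) lies at the very end of the fingers, on their centre line; the grasp point (between the pads) lies 19 mm behind it (bot.pinch_z is the distance from the TCP to the grasp point, in m); x points along the fingers, y is the direction in which the jaws open and shut, and the axes are right-handed (so a half turn about x gives the same grasp; the last joint's range is limited). The gripper opens to 85 mm and grips with 20 to 120 N. Pads are 22 mm wide; open, the fingers measure 114 mm over their backs; the gripper's body (76 mm by 85 mm) begins 54 mm behind the grasp point. The pads swing forward as they close: fully open they stand 13 mm farther back than shut.
Start: joints at [-1.27, 0.264, 1.604, -0, 1.274, -0.037], TCP at [0.224, -0.637, 0.231] pointing down, gripper open.
Joint ranges: [-2.63, 2.63], [-0.94, 2.18], [0.31, 2.57], [-1.31, 4.45], [0, 2.66], [-2.55, 2.55]. Speed limits (rad/s): [2.57, 2.57, 3.14, 3.14, 3.14, 3.14].

INTERFACE

Orientations are given as a rotation vector (axis times angle).
In Python, from workcell import monitor, imaging, finish_job, bot gives the robot as it stands.
- The arm moves only by the tool jog_arm, never from a script. Its argument "rows" is a list of rows, each a list of 7 numbers: the shift along the tool's x, y, z in m, then the turn, a rotation vector about the tool's x, y, z in rad, then the opening in per cent of the stroke, from 0 (shut) to 100 (fully open). A call has 1 to 20 rows; each row is the pose to reach, as a shift and turn from the pose measured when the call began, along the tool's axes at that moment; what a row does not reach only later rows make up. A row lasts 1/10 s, in which the tool goes at most 50 mm and 8.59 degrees, less where a joint would pass 70% of its speed; a pose out of reach is approached as far as the arm can. A call with a gripper value outside its range is refused whole. The fingers move at their own pace and stop on an object; "force" is the grip in N (left out, the last holds). Time passes only in rows, so rows that repeat a pose let the fingers close. It gives the time, the measured TCP pose, the force and the opening at its end, in the units of the state.
- monitor.read_state(): the state, without advancing time (a new reading comes with each control period).
- imaging.read_camera(name): name is "side" or "top"; returns the picture (480x640x3 uint8, blue, green, red); there is no depth.
- imaging.camera_params(name): a dict with "fx", "fy", "cx", "cy" (pixels), "k1" (the pictures are not rectified: a ray, as slopes to the right and down, at radius r is drawn at 1 + k1 r^2 times it, then the intrinsics apply), "T" (4x4, takes a point from camera to world coordinates). Camera axes: x right, y down, z forward; pixel columns grow to the right and rows downward; lengths in m; the calibration is good to about 2 mm. A picture is of the moment at which its call begins. camera_params takes no time and is no camera call.
- finish_job(): hands the job in, once; it reports no verdict.
The state is a dict: "time": time; "q": joint angles; "joint_vel": joint speeds; "joint_torque": joint torques, N m; "tool_pos": TCP position; "tcp_rot": TCP orientation; "wrist_force": force on the tool from outside, world axes, zero at the start; "torque": the same for the moment, N m; "width": opening from 0.0 (shut) to 1.0 (fully open).
Only numpy, scipy, OpenCV 4.12 (cv2) and the standard library are available. Lean on these libraries where they do the work, as an engineer would, in place of code of your own. Each camera call takes 0.05 s, during which the arm holds its last target. There are 200 camera calls.

## Working session

There is one attempt and no reset: what is moved stays moved. The work goes in short steps, Python scripts to look and compute and a tool call to move; the robot and the scene stay as the last step left them, time stands still between calls to the robot, and variables do not carry over. Pictures are saved under pics/ and viewed, about 8 in all and at most 12, crops included, and the job is handed in when it is done.

Besides the shell and the picture viewer there is one more tool, called after ">>>" by a JSON object that holds its "method" and its "body", one argument or row to a line. jog_arm: Moves the arm, as the interface text tells. Its arguments: {"type":"object","properties":{"rows":{"type":"array","items":{"type":"array","items":{"type":"number"}}},"force":{"type":"number"}},"required":["rows"]}

```bash
mkdir -p pics; ls; python3 - <<'E'
from workcell import monitor, imaging, bot
import cv2
s=monitor.read_state(); print(s)
for n in("top","side"):
    im=imaging.read_camera(n); cv2.imwrite(f"pics/{n}0.png",im); print(n,imaging.camera_params(n))
E
```

```text
pics
{'time': 0.0, 'q': array([-1.26989089e+00,  2.64782223e-01,  1.60543737e+00,  1.69824047e-06,
        1.27370281e+00, -3.69174175e-02]), 'joint_vel': array([-1.90727702e-03,  3.37337352e-06,  2.51512724e-03,  6.69558536e-04,
       -1.75314017e-03,  2.15227761e-04]), 'joint_torque': array([-3.23981048e-04, -5.15117955e+01, -3.67317045e+01, -2.36595561e-04,
        1.28605514e-02, -1.62966950e-05]), 'tool_pos': array([ 0.22347856, -0.636121  ,  0.22990823]), 'tcp_rot': array([ 2.03880643,  0.35013282, -2.03943736]), 'wrist_force': array([-0.10639102, -0.45274396,  0.15332   ]), 'torque': array([-0.06196157,  0.04067395, -0.05766863]), 'width': 1.0011734922717632}
top {'fx': 557.8666011315281, 'fy': 557.8666011315281, 'cx': 317.3568686483823, 'cy': 245.7297623033082, 'k1': 0.03982511904218483, 'T': array([[ 2.77515393e-02, -9.88532713e-01,  1.48434926e-01,
         4.71436152e-01],
       [-9.99548573e-01, -2.91519973e-02, -7.26709995e-03,
        -9.52227333e-04],
       [ 1.15109406e-02, -1.48166245e-01, -9.88895476e-01,
         8.69692966e-01],
       [ 0.00000000e+00,  0.00000000e+00,  0.00000000e+00,
         1.00000000e+00]])}
side {'fx': 506.0281418897899, 'fy': 506.0281418897899, 'cx': 320.4358433323882, 'cy': 236.42566361097806, 'k1': -0.05126484019517565, 'T': array([[-9.99974364e-01, -4.57164706e-03, -5.51106207e-03,
         5.77614263e-01],
       [ 6.97529666e-04,  7.03800951e-01, -7.10396885e-01,
         4.71462844e-01],
       [ 7.12637456e-03, -7.10382518e-01, -7.03779719e-01,
         6.01136559e-01],
       [ 0.00000000e+00,  0.00000000e+00,  0.00000000e+00,
         1.00000000e+00]])}
```

View pics/top0.png

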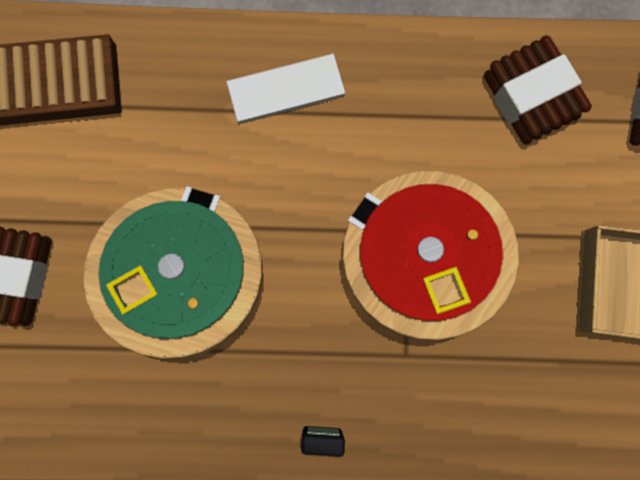

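View pics/side0.png

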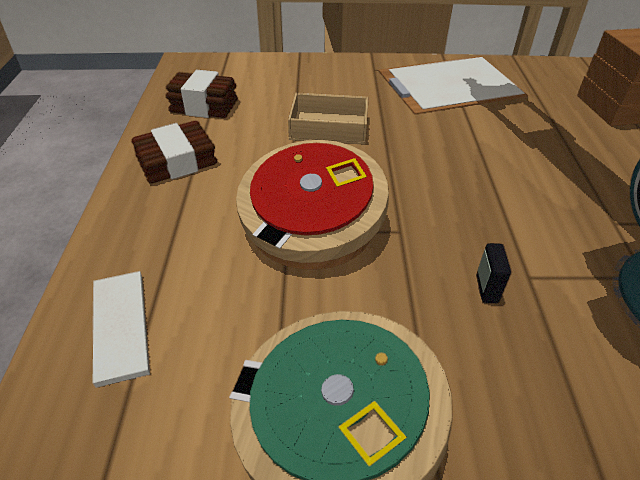

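The top view shows the green wheel with its hub at (171,266), hole at (132,290), stud at (193,303) and slot at (200,199). The red wheel's hub is at (431,249). In the side view the green hub is at (337,388), the hole at (373,433), the stud at (381,358) and the slot at (246,381). I'll fit the pose of the green wheel. The plan is to hold the shut fingers in the stud's path so that the stud stops with the hole over the slot.

```bash
cat > h.py <<'E'
import numpy as np, cv2
from scipy.spatial.transform import Rotation as R
from scipy.optimize import least_squares
from workcell import imaging
P={n:imaging.camera_params(n) for n in("top","side")}
def proj(n,X):
    p=P[n];T=np.linalg.inv(p["T"]);c=np.atleast_2d(X)@T[:3,:3].T+T[:3,3]
    s=c[:,:2]/c[:,2:];s=s*(1+p["k1"]*(s**2).sum(1,keepdims=True))
    return s*[p["fx"],p["fy"]]+[p["cx"],p["cy"]]
def frame(x,y,phi,z=.08,lean=.14):
    Rm=R.from_rotvec(lean*np.array([-np.sin(phi),np.cos(phi),0])).as_matrix() # z leans toward phi
    return Rm,np.array([x,y,z])
def pt(f,r,a,z):return f[1]+f[0]@np.array([r*np.cos(a),r*np.sin(a),z])
def green(im):
    h=cv2.cvtColor(im,cv2.COLOR_BGR2HSV)
    return h
E
python3 - <<'E'
from h import *
obs={"top":dict(hub=(171,266),hole=(131.5,290),stud=(193,303),slot=(200.5,199)),"side":dict(hub=(337,388),hole=(373,433),stud=(381,358),slot=(246,381))}
C={}
for n in obs:
    im=cv2.imread(f"pics/{n}0.png");h=cv2.cvtColor(im,cv2.COLOR_BGR2HSV)
    m=cv2.inRange(h,(65,80,40),(90,255,200))
    k,l,st,_=cv2.connectedComponentsWithStats(m);i=1+np.argmax(st[1:,4]);
    c=max(cv2.findContours((l==i).astype(np.uint8),0,1)[0],key=cv2.contourArea);c=cv2.convexHull(c)[:,0].astype(float)
    e=cv2.fitEllipse(c.astype(np.float32));print(n,st[i],e);C[n]=c
def res(p):
    f=frame(*p[:3]);r=[]
    for n,o in obs.items():
        r+=list((proj(n,pt(f,0,0,.016))[0]-o["hub"]))
        r+=list((proj(n,pt(f,.061,p[4],.01))[0]-o["hole"]))
        r+=list((proj(n,pt(f,.062,p[4]+np.pi/2,.016))[0]-o["stud"]))
        # slot seen beyond rim; radius & depth free
        r+=list((proj(n,pt(f,p[5],p[3],p[6]))[0]-o["slot"]))
        a=np.linspace(0,2*np.pi,360)
        E=proj(n,np.array([pt(f,.1,t,.01) for t in a])).astype(np.float32)
        r+=[0.3*cv2.pointPolygonTest(E[:,None],tuple(map(float,q)),True) for q in C[n][::3]]
    return r
best=min((least_squares(res,[.45,.2,ph,1.2,-2.5,.11,-.01],x_scale=[.01,.01,.3,.1,.1,.01,.01]) for ph in (0,1.57,3.14,-1.57)),key=lambda s:s.cost)
print(best.x,best.cost,np.round(best.fun[:8],1))
r=np.array(best.fun);print(np.abs(r).max())
E
```

```text
top [   99   202   144   136 13177] ((170.8621368408203, 269.26116943359375), (134.939208984375, 144.97853088378906), 63.370670318603516)
side [  250   320   179   160 19720] ((339.1531066894531, 402.2131652832031), (164.7135772705078, 180.7129364013672), 77.13707733154297)
[ 5.52550635e-01  1.97438570e-01 -6.54392962e+00  6.01787135e+00
 -4.10843260e+00  1.13771165e-01 -6.02906812e-03] 8.591651960839926 [-0.9 -1.1 -0.1 -0.9 -0.4 -1.   0.2 -1.5]
1.48589960245954
```

```bash
cat >> h.py <<'E'
F=frame(.5526,.1974,-.2608); SLOT=-.2653
def target(off=.017,h=.0125,r=.062,ang=SLOT+np.pi/2,sgn=1):
    "finger pose: ahead of stud position by off, at height h above the wheel origin"
    t=np.array([-np.sin(ang),np.cos(ang),0]);p=F[1]+F[0]@(np.array([r*np.cos(ang),r*np.sin(ang),h])+off*t)
    x=-F[0][:,2];z=sgn*(F[0]@t);return p,np.column_stack([x,np.cross(z,x),z])
def rel(st,p,Rt=None):
    R0=R.from_rotvec(st["tcp_rot"]).as_matrix()
    d=R0.T@(np.array(p)-st["tool_pos"]);w=np.zeros(3) if Rt is None else R.from_matrix(R0.T@Rt).as_rotvec()
    return np.round(np.r_[d,w],4).tolist()
E
python3 - <<'E'
from h import *
from workcell import monitor
s=monitor.read_state();print(R.from_rotvec(s["tcp_rot"]).as_matrix().round(3))
for sg in(1,-1):
    p,Rt=target(h=.06,sgn=sg);print(sg,p,rel(s,p,Rt),rel(s,[.45,-.25,.24],Rt)); print(rel(s,[.45,-.25,.24]))
t=cv2.imread("pics/top0.png")[265:340,95:235];cv2.imwrite("pics/c.png",cv2.resize(t,None,fx=5,fy=5,interpolation=2))
h=cv2.cvtColor(t,cv2.COLOR_BGR2HSV);m=cv2.inRange(h,(8,120,120),(22,255,255));k=cv2.connectedComponentsWithStats(m)[2];print(k[k[:,4]>20])
# red wheel height check
E
```

```text
[[-0.001  0.331 -0.943]
 [ 0.002 -0.943 -0.331]
 [-1.    -0.002 -0.   ]]
1 [0.56069861 0.25948715 0.14174624] [0.0899, -0.7332, -0.615, 0.6022, -0.1354, -0.0396] [-0.0093, -0.2894, -0.3417, 0.6022, -0.1354, -0.0396]
[-0.0093, -0.2894, -0.3417, 0.0, 0.0, 0.0]
-1 [0.56069861 0.25948715 0.14174624] [0.0899, -0.7332, -0.615, -2.5332, 0.0518, -0.1772] [-0.0093, -0.2894, -0.3417, -2.5332, 0.0518, -0.1772]
[-0.0093, -0.2894, -0.3417, 0.0, 0.0, 0.0]
[[   0    0  140   75 8119]
 [   0    0    8   36  139]
 [  22    9   33   32  591]
 [  93   33   10   10   78]
 [   0   36   65   39  974]
 [  75   52   65   23  589]]
```

>>> {"method": "jog_arm", "body": {
  "rows": [
    [-0.01, -0.29, -0.34, -2.533, 0.052, -0.177, 0],
    [-0.01, -0.29, -0.34, -2.533, 0.052, -0.177, 0],
    [-0.01, -0.29, -0.34, -2.533, 0.052, -0.177, 0],
    [-0.01, -0.29, -0.34, -2.533, 0.052, -0.177, 0],
    [-0.01, -0.29, -0.34, -2.533, 0.052, -0.177, 0],
    [-0.01, -0.29, -0.34, -2.533, 0.052, -0.177, 0],
    [-0.01, -0.29, -0.34, -2.533, 0.052, -0.177, 0],
    [-0.01, -0.29, -0.34, -2.533, 0.052, -0.177, 0],
    [-0.01, -0.29, -0.34, -2.533, 0.052, -0.177, 0],
    [0.09, -0.733, -0.615, -2.533, 0.052, -0.177, 0],
    [0.09, -0.733, -0.615, -2.533, 0.052, -0.177, 0],
    [0.09, -0.733, -0.615, -2.533, 0.052, -0.177, 0],
    [0.09, -0.733, -0.615, -2.533, 0.052, -0.177, 0],
    [0.09, -0.733, -0.615, -2.533, 0.052, -0.177, 0],
    [0.09, -0.733, -0.615, -2.533, 0.052, -0.177, 0],
    [0.09, -0.733, -0.615, -2.533, 0.052, -0.177, 0],
    [0.09, -0.733, -0.615, -2.533, 0.052, -0.177, 0],
    [0.09, -0.733, -0.615, -2.533, 0.052, -0.177, 0],
    [0.09, -0.733, -0.615, -2.533, 0.052, -0.177, 0],
    [0.09, -0.733, -0.615, -2.533, 0.052, -0.177, 0]
  ],
  "force": 60
}}

```text
time: 2.1
tool_pos: [0.5602, 0.2627, 0.1402]
tcp_rot: [0.225, 1.701, -0.196]
wrist_force: [0.2, -0.3, -0.0]
width: -0.002
```

```bash
python3 - <<'E'
from h import *
from workcell import monitor
s=monitor.read_state();p,Rt=target(off=.0175,h=.0125,sgn=-1)
print(s["time"],s["q"].round(2),s["wrist_force"],rel(s,p,Rt))
for n in("top","side"): cv2.imwrite(f"pics/{n}1.png",imaging.read_camera(n))
cv2.imwrite("pics/b1.png",np.hstack([cv2.imread("pics/top1.png")[150:400,60:300],cv2.imread("pics/side1.png")[230:480,200:480]]))
E
```

```text
2.1 [ 0.35  0.3   1.74  0.09  1.22 -0.99] [ 0.15020621 -0.26918656 -0.04368467] [0.0458, -0.0029, 0.0006, 0.0018, -0.0013, 0.0001]
```

View pics/b1.png

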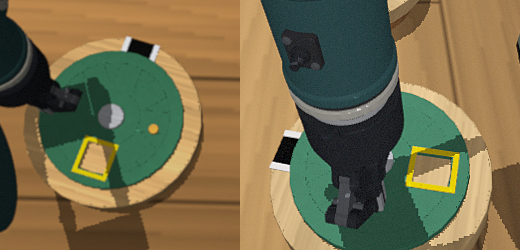

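The crop shows the shut fingers hovering left of the hub, ahead of the stud (crop pixel 153,129), with the way clear. I'll lower them to about 2.5 mm above the face.

>>> {"method": "jog_arm", "body": {
  "rows": [
    [0.03, -0.003, 0.0, 0, 0, 0, 0],
    [0.042, -0.003, 0.0, 0, 0, 0, 0],
    [0.046, -0.003, 0.0, 0, 0, 0, 0],
    [0.046, -0.003, 0.0, 0, 0, 0, 0]
  ]
}}

```text
time: 2.6
tool_pos: [0.5527, 0.2608, 0.094]
tcp_rot: [0.224, 1.703, -0.196]
wrist_force: [0.2, 0.5, 0.2]
width: 0.002
```

```bash
python3 - <<'E'
from h import *
from workcell import monitor
s=monitor.read_state();p,Rt=target(off=.0175,h=.0125,sgn=-1)
print(s["time"],s["wrist_force"],rel(s,p,Rt))
for n in("top","side"): cv2.imwrite(f"pics/{n}2.png",imaging.read_camera(n))
cv2.imwrite("pics/b2.png",cv2.resize(np.hstack([cv2.imread("pics/top2.png")[170:370,80:270],cv2.imread("pics/side2.png")[280:480,220:460]]),None,fx=1.8,fy=1.8))
E
```

```text
2.6 [0.16235452 0.50922066 0.21746595] [-0.0009, 0.0008, 0.0008, 0.0028, -0.0028, 0.0011]
```

View pics/b2.png

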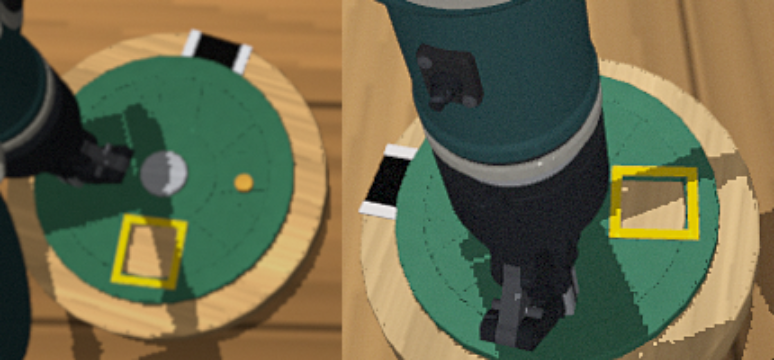

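The fingers sit low over the face without force, and the stud at (243,181) still has to come round. Next I wait for it.

>>> {"method": "jog_arm", "body": {
  "rows": [
    [0, 0, 0, 0, 0, 0, 0],
    [0, 0, 0, 0, 0, 0, 0],
    [0, 0, 0, 0, 0, 0, 0],
    [0, 0, 0, 0, 0, 0, 0],
    [0, 0, 0, 0, 0, 0, 0],
    [0, 0, 0, 0, 0, 0, 0],
    [0, 0, 0, 0, 0, 0, 0],
    [0, 0, 0, 0, 0, 0, 0],
    [0, 0, 0, 0, 0, 0, 0],
    [0, 0, 0, 0, 0, 0, 0],
    [0, 0, 0, 0, 0, 0, 0],
    [0, 0, 0, 0, 0, 0, 0],
    [0, 0, 0, 0, 0, 0, 0],
    [0, 0, 0, 0, 0, 0, 0],
    [0, 0, 0, 0, 0, 0, 0],
    [0, 0, 0, 0, 0, 0, 0],
    [0, 0, 0, 0, 0, 0, 0],
    [0, 0, 0, 0, 0, 0, 0],
    [0, 0, 0, 0, 0, 0, 0],
    [0, 0, 0, 0, 0, 0, 0]
  ]
}}

```text
time: 4.7
tool_pos: [0.5538, 0.2615, 0.0952]
tcp_rot: [0.225, 1.701, -0.194]
wrist_force: [0.9, 0.3, 0.5]
width: -0.004
```

```bash
cat >> h.py <<'E'
def hole_angle(n="side"):
    im=imaging.read_camera(n);h=cv2.cvtColor(im,cv2.COLOR_BGR2HSV);m=cv2.inRange(h,(25,150,80),(33,255,255))
    c=proj(n,F[1])[0];yy,xx=np.mgrid[:480,:640];m[np.hypot(xx-c[0],yy-c[1])>110]=0
    v,u=np.nonzero(m)
    if len(u)<80:return im,None,len(u)
    (a,b)=cv2.minAreaRect(np.column_stack([u,v]).astype(np.float32))[0]
    ang=np.linspace(-np.pi,np.pi,1441);d=np.hypot(*(proj(n,np.array([pt(F,.061,t,.01) for t in ang]))-[a,b]).T)
    return im,np.degrees(ang[d.argmin()]-SLOT),d.min()
E
python3 - <<'E'
from h import *
from workcell import monitor
for n in("side","top","side","top"):
    im,a,d=hole_angle(n);s=monitor.read_state();print(n,s["time"],a,d,s["wrist_force"].round(1))
E
```

```text
side 4.75 -144.79942969517927 0.2674809925412649 [-0.2  0.5  0.5]
top 4.8 -144.54942969517924 0.6889566163606097 [ 0.4 -0.3  0.4]
side 4.85 -142.29942969517927 0.8441504222864065 [-0.  -0.1  0.7]
top 4.9 -141.79942969517927 0.6839863409758147 [ 0.3 -0.9  0.1]
```

>>> {"method": "jog_arm", "body": {
  "rows": [
    [0, 0, 0, 0, 0, 0, 0],
    [0, 0, 0, 0, 0, 0, 0],
    [0, 0, 0, 0, 0, 0, 0],
    [0, 0, 0, 0, 0, 0, 0],
    [0, 0, 0, 0, 0, 0, 0],
    [0, 0, 0, 0, 0, 0, 0],
    [0, 0, 0, 0, 0, 0, 0],
    [0, 0, 0, 0, 0, 0, 0],
    [0, 0, 0, 0, 0, 0, 0],
    [0, 0, 0, 0, 0, 0, 0],
    [0, 0, 0, 0, 0, 0, 0],
    [0, 0, 0, 0, 0, 0, 0],
    [0, 0, 0, 0, 0, 0, 0],
    [0, 0, 0, 0, 0, 0, 0],
    [0, 0, 0, 0, 0, 0, 0],
    [0, 0, 0, 0, 0, 0, 0],
    [0, 0, 0, 0, 0, 0, 0],
    [0, 0, 0, 0, 0, 0, 0],
    [0, 0, 0, 0, 0, 0, 0],
    [0, 0, 0, 0, 0, 0, 0]
  ]
}}

```text
time: 6.9
tool_pos: [0.5538, 0.2614, 0.0952]
tcp_rot: [0.225, 1.701, -0.194]
wrist_force: [-0.3, 1.1, -0.8]
width: -0.001
```

>>> {"method": "jog_arm", "body": {
  "rows": [
    [0, 0, 0, 0, 0, 0, 0],
    [0, 0, 0, 0, 0, 0, 0],
    [0, 0, 0, 0, 0, 0, 0],
    [0, 0, 0, 0, 0, 0, 0],
    [0, 0, 0, 0, 0, 0, 0],
    [0, 0, 0, 0, 0, 0, 0],
    [0, 0, 0, 0, 0, 0, 0],
    [0, 0, 0, 0, 0, 0, 0],
    [0, 0, 0, 0, 0, 0, 0],
    [0, 0, 0, 0, 0, 0, 0],
    [0, 0, 0, 0, 0, 0, 0],
    [0, 0, 0, 0, 0, 0, 0],
    [0, 0, 0, 0, 0, 0, 0],
    [0, 0, 0, 0, 0, 0, 0],
    [0, 0, 0, 0, 0, 0, 0],
    [0, 0, 0, 0, 0, 0, 0],
    [0, 0, 0, 0, 0, 0, 0],
    [0, 0, 0, 0, 0, 0, 0],
    [0, 0, 0, 0, 0, 0, 0],
    [0, 0, 0, 0, 0, 0, 0]
  ]
}}

```text
time: 8.9
tool_pos: [0.5538, 0.2614, 0.0952]
tcp_rot: [0.225, 1.701, -0.194]
wrist_force: [-0.1, -0.8, 0.5]
width: -0.002
```

```bash
python3 - <<'E'
from h import *
from workcell import monitor
for n in("side","top","side","top"):
    im,a,d=hole_angle(n);s=monitor.read_state();print(n,s["time"],a,d,s["wrist_force"].round(1))
p,Rt=target(off=.0175,h=.0125,sgn=-1);print(rel(s,p,Rt))
E
```

```text
side 8.95 1.7005703048207392 13.696799475534048 [-0.4  0.1  0.1]
top 9.0 -10.049429695179267 0.4791590731317777 [-0.3 -0.  -0.1]
side 9.05 2.7005703048207534 13.056811647789537 [-0.3 -0.3  0.2]
top 9.1 -7.549429695179246 0.6651602402436961 [-0.2 -0.6  0.4]
[0.0004, -0.0001, 0.0001, 0.003, -0.0007, -0.0006]
```

>>> {"method": "jog_arm", "body": {
  "rows": [
    [0, 0, 0, 0, 0, 0, 0],
    [0, 0, 0, 0, 0, 0, 0],
    [0, 0, 0, 0, 0, 0, 0],
    [0, 0, 0, 0, 0, 0, 0],
    [0, 0, 0, 0, 0, 0, 0],
    [0, 0, 0, 0, 0, 0, 0],
    [0, 0, 0, 0, 0, 0, 0],
    [0, 0, 0, 0, 0, 0, 0]
  ]
}}

```text
time: 9.9
tool_pos: [0.5539, 0.2614, 0.0952]
tcp_rot: [0.225, 1.7, -0.195]
wrist_force: [0.4, -0.7, -0.2]
width: 0.001
```

```bash
python3 - <<'E'
from h import *
from workcell import monitor
for n in("top","top","top"):
    im,a,d=hole_angle(n);s=monitor.read_state();print(n,s["time"],a,d,s["wrist_force"].round(1))
p,Rt=target(off=.0175,h=.0125,sgn=-1);print(rel(s,p,Rt))
cv2.imwrite("pics/b3.png",cv2.resize(np.hstack([im[170:370,80:270],imaging.read_camera("side")[280:480,220:460]]),None,fx=1.8,fy=1.8))
E
```

```text
top 9.95 -0.29942969517926366 0.5769462654507592 [-0.2  0.5  0.2]
top 10.0 -0.29942969517926366 0.5769462654507592 [-0.4  0.  -0.3]
top 10.05 -0.29942969517926366 0.5769462654507592 [ 0.8 -0.1  0.5]
[0.0004, -0.0001, 0.0001, 0.003, -0.0008, -0.0006]
```

View pics/b3.png

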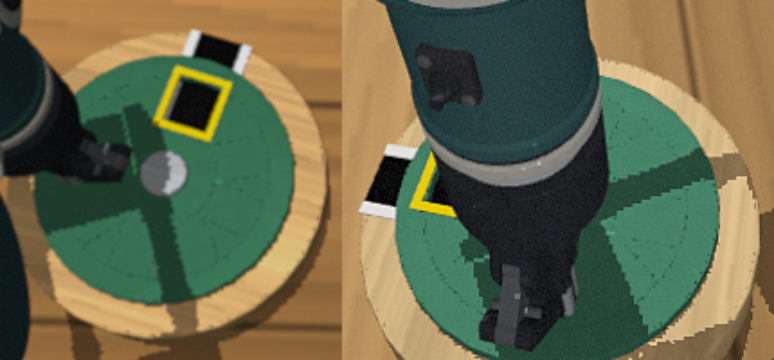

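The wheel stands with its hole over the slot (−0.3°), resting against the fingers. I'll back the fingers 4 mm off the stud and watch whether it stays.

>>> {"method": "jog_arm", "body": {
  "rows": [
    [0, 0, -0.002, 0, 0, 0, 0],
    [0, 0, -0.004, 0, 0, 0, 0],
    [0, 0, -0.004, 0, 0, 0, 0],
    [0, 0, -0.004, 0, 0, 0, 0],
    [0, 0, -0.004, 0, 0, 0, 0],
    [0, 0, -0.004, 0, 0, 0, 0],
    [0, 0, -0.004, 0, 0, 0, 0],
    [0, 0, -0.004, 0, 0, 0, 0],
    [0, 0, -0.004, 0, 0, 0, 0],
    [0, 0, -0.004, 0, 0, 0, 0]
  ]
}}

```text
time: 11.1
tool_pos: [0.55, 0.2624, 0.0958]
tcp_rot: [0.225, 1.701, -0.194]
wrist_force: [0.5, -0.0, 0.1]
width: 0.0
```

```bash
python3 - <<'E'
from h import *
from workcell import monitor
for n in("top","top"):
    im,a,d=hole_angle(n);s=monitor.read_state();print(n,s["time"],a,d,s["wrist_force"].round(1))
p,Rt=target(off=.0175,h=.0125,sgn=-1);print(rel(s,p,Rt))
E
```

```text
top 11.15 -0.5494296951792481 0.5835607920565533 [ 1.  -0.3  0.2]
top 11.2 -0.5494296951792481 0.5835607920565533 [ 0.1  0.2 -0. ]
[0.0004, -0.0001, 0.0041, 0.003, -0.0007, -0.0006]
```

It stays with the fingers 4 mm clear. I'll lift straight up and check again, the red wheel included.

>>> {"method": "jog_arm", "body": {
  "rows": [
    [-0.02, 0, -0.004, 0, 0, 0, 0],
    [-0.06, 0, -0.004, 0, 0, 0, 0],
    [-0.1, 0, -0.004, 0, 0, 0, 0],
    [-0.1, 0, -0.004, 0, 0, 0, 0],
    [-0.1, 0, -0.004, 0, 0, 0, 0],
    [-0.1, 0, -0.004, 0, 0, 0, 0],
    [-0.1, 0, -0.004, 0, 0, 0, 0],
    [-0.1, 0, -0.004, 0, 0, 0, 0],
    [-0.1, 0, -0.004, 0, 0, 0, 0],
    [-0.1, 0, -0.004, 0, 0, 0, 0],
    [-0.1, 0, -0.004, 0, 0, 0, 0],
    [-0.1, 0, -0.004, 0, 0, 0, 0],
    [-0.1, 0, -0.004, 0, 0, 0, 0],
    [-0.1, 0, -0.004, 0, 0, 0, 0],
    [-0.1, 0, -0.004, 0, 0, 0, 0]
  ]
}}

```text
time: 12.7
tool_pos: [0.5597, 0.2598, 0.1954]
tcp_rot: [0.225, 1.7, -0.194]
wrist_force: [0.2, 0.2, 0.4]
width: 0.002
```

```bash
python3 - <<'E'
from h import *
from workcell import monitor
ims=[]
for i in range(10):
    im,a,d=hole_angle("top")
    if i in(0,9):s=monitor.read_state();print(s["time"],a,d,s["wrist_force"].round(1),s["tool_pos"]);ims.append(im[160:350,80:540])
cv2.imwrite("pics/b4.png",np.vstack(ims))
E
```

```text
12.75 -0.5494296951792481 0.5835607920565533 [ 0.6 -0.2  0.1] [0.55971681 0.25980678 0.19537025]
13.2 -0.5494296951792481 0.5835607920565533 [ 1.   0.4 -0.3] [0.55970769 0.25980141 0.19533452]
```

View pics/b4.png

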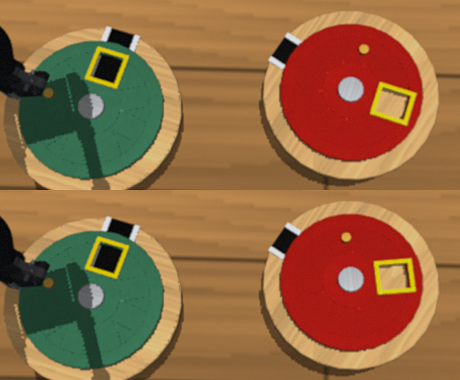

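Both frames show the green hole over the slot at (107,67), unmoved 0.45 s later. The red wheel is still turning, with its stud moving from (364,48) to (346,47). I'm handing in.

```bash
python3 -c "
from workcell import finish_job
print(finish_job())"
```

```text
the job is handed in; nothing more can be done
None
```

The green wheel is stopped with its hole over the slot, and the job is handed in at about 13 s of the 48 s allowed. I located the wheel from both cameras and held the shut fingers just above its face, in the path of the brass stud, so the stud stopped against them. I then backed the fingers off 4 mm and lifted them 100 mm clear.

- **Green wheel:** in the last pictures the hole sat about 0.5° (roughly 0.6 mm) from the slot. It did not move over 0.45 s with nothing touching it.
- **Red wheel:** it was still turning in the same pictures. The fingers crossed it only once, at about 0.2 m or higher by plan.
- **Forces:** wrist force readings stayed within about 1 N, which is noise level.
- **Disagreement:** just before the stop, the side camera's hole reading differed from the top camera's by 10 to 12°. The arm was hiding part of the hole from that side, so I relied on the top camera for the final checks.

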